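# Set the sample-air gate half open on its stop pin

## Task

Set the orange sample-air gate half open: with the fingertips, push the front of its orange push plate away from the robot until the slide is past its brass stop pin but not up against the far end stops, then let go so that the spring brings it back and it catches on the pin at mid travel. Only push it, do not pinch the plate or hook it from behind; leave the blue gate closed, and leave the vial, filter cassette, bottle and timer undisturbed.

Things in the scene. Friction and masses are not known exactly. Their poses are not given: they have to be found in the camera images.
- orange_gate: Fixed slide gate with orange push plate: cream block 260 x 130 x 34 mm high, x from -115 to +145 mm. Origin: on the table under its middle line. x = push direction, roughly away from the robot (yaw within 0.35 rad); z up. Along x: plate front at -77 mm when home; two black rubber end stops, 52 mm high, from -1 mm; steel bridge, 74 mm high, with brass stop pin at +40 mm; a small loose thing on the rear deck near +122 mm.
- blue_gate: The same kind of gate with a blue push plate, same size and frame, standing on either side of the orange one. Leave it alone. Origin as for the orange gate.
- orange_slide (a joint): Travel of the orange slide along its gate's +x, m: 0 home, 0.034 caught on the pin (half open), 0.062 at the far end stops. A damped spring (25 N s/m) returns it: 2.5 N at 0, 4 N at 0.034, 6 N at the end, plus 1.5 N while its cam lifts the pin (0.008 to 0.034). Past about 0.036 the pin has dropped behind the cam: let go, it returns and stops at 0.034. Let go earlier, it goes back to 0.
- blue_slide (a joint): Travel of the blue slide, m, as for the orange one. It is home, 0, and must stay there.
- orange_face (a point): Centre of the front face (towards the robot) of the upright orange push plate; moves with the slide. At gate x -77 mm + travel, y 0, 60 mm above the table. Plate 96 mm wide (gate y), from 40 to 78 mm above the table; orange front 7 mm thick, a slightly narrower, darker backing 7 mm more. In front of it the bare bed, 34 mm above the table, runs on 38 mm towards the robot. Axes as the gate's.
- orange_pin (a joint): Height of the orange gate's sprung brass stop pin, m: 0 = down, about 0.008 while the cam passes under it, then 0 again. It drops by itself; there is no need to touch it.
- orange_pin_head (a point): Top of the brass pin head (18 mm across) on the orange gate's bridge, 84 mm above the table when down.
- vial: Loose amber glass vial with white cap, 24 mm across, 50 mm tall, standing on the rear deck of the orange gate. Origin: centre of its underside.
- cassette: Loose pale filter cassette, 38 mm across, 36 mm tall, standing on the rear deck of the blue gate. Origin: centre of its underside.
- flask: Loose glass bottle with red cap, 60 mm across, 130 mm tall, standing on the table at the robot's left. Origin: centre of its underside.
- timer: Loose yellow timer, 60 x 75 x 18 mm, lying on the table at the robot's right. Origin: centre of its underside.

How it is judged:
By the outcome, as a careful person would: the job done as asked, in the order asked, and still so for the second after the job is handed in, with the robot touching nothing.
It also fails if it takes over 38 s, if anything falls off the work surface, if the arm or the gripper's body presses on something with over 40 N, if the wrist force passes 120 N, or if a joint passes its speed limit or range.

## Robot

A 6-joint arm with a two-finger parallel gripper is mounted at the origin on the work surface. World frame = base frame: x ahead of the robot, y to its left, z up, the work surface at z = 0. Lengths are in m, angles in degrees, forces in N, time in s.
With the tool pointing down it reaches from about 0.375 to 0.9 m from the base axis. Payload 3.1 kg.
Tool frame: the origin (TCP) lies at the very end of the fingers, on their centre line; the grasp point (between the pads) lies 19 mm behind it (bot.tcp_to_grasp is the distance from the TCP to the grasp point, in m); z points along the fingers, y is the direction in which the jaws open and shut (so a half turn about z gives the same grasp; the last joint's range is limited). The gripper opens to 87 mm and grips with 3 to 60 N. Pads are 19 mm wide; open, the fingers measure 117 mm over their backs; the gripper's body (75 mm by 190 mm) begins 51 mm behind the grasp point.
Start: joints at [-74.513, 30.224, 82.088, -0, 67.689, -10.227], TCP at [0.271, -0.563, 0.223] pointing down, gripper open.
Joint ranges: [-176.69, 176.69], [-43.24, 126.21], [12.49, 139.97], [-82, 262], [0, 151.66], [-163.58, 163.58]. Speed limits (degrees/s): [159.86, 159.86, 180, 180, 180, 180].

## Interface

Orientations are given as a 3x3 rotation matrix whose columns are the frame's x, y, z axes.
In Python, from rig import telemetry, eyes, order, bot gives the robot as it stands. The module is installed in compiled form; this text tells all that it offers.
- The arm moves only by the tool servo_tool, never from a script. Its argument "targets" is a list of rows, each a list of 2 entries, a list of its own where there are three numbers: the shift along the tool's x, y, z in m, then the turn, a rotation vector about the tool's x, y, z in rad. In form: [[[tx, ty, tz], [wx, wy, wz]], ...]. A call has 1 to 12 rows; each row is the pose to reach, as a shift and turn from the pose commanded when the call began, along the tool's axes at that moment; what a row does not reach only later rows make up. A row lasts 1/8 s, in which the tool goes at most 62.5 mm and 10.7 degrees, less where a joint would pass 70% of its speed; a pose out of reach is approached as far as the arm can. A call with a gripper value outside its range is refused whole. "gripper" is the finger opening in m, from 0 to 0.087, set as the call begins (left out, the last holds). The fingers move at their own pace and stop on an object; the grip force is fixed at half the most. Time passes only in rows, so rows that repeat a pose let the fingers close. It gives the time, the measured TCP pose, the force and the opening at its end, in the units of the state.
- telemetry.read_state(): the state, without advancing time (a new reading comes with each control period).
- eyes.capture(name): name is "scene" or "top" or "wrist"; returns a dict with "pixels" (420x560x3 uint8, blue, green, red), "intrinsics" (3x3 intrinsics, pixels), "k1" (the pictures are not rectified: a ray, as slopes to the right and down, at radius r is drawn at 1 + k1 r^2 times it, then the intrinsics apply), "extrinsics" (4x4, takes a point from camera to world coordinates); the wrist camera has in their place "T_tool_cam" (4x4, takes a point from camera to tool coordinates, whose origin is the TCP and whose axes are the flange's). Camera axes: x right, y down, z forward; pixel columns grow to the right and rows downward; lengths in m; the calibration is good to about 2 mm. A picture is of the moment at which its call begins: read the wrist's pose just before it. There is no depth.
- order.hand_in(): hands the job in, once; it reports no verdict.
The state is a dict: "time_s": time; "joint_positions": joint angles; "qvel": joint speeds; "tau": joint torques, N m; "position": TCP position; "tcp_rot": TCP orientation; "force": force on the tool from outside, world axes, zero at the start; "moment": the same for the moment, N m; "opening": opening from 0.0 (shut) to 1.0 (fully open).
Only numpy, scipy, OpenCV 4.12 (cv2) and the standard library are available. Lean on these libraries where they do the work, as an engineer would, in place of code of your own. Each camera call takes 0.05 s, during which the arm holds its last target. There are 200 camera calls.

## Working session

There is one attempt and no reset: what is moved stays moved. The work goes in short steps, Python scripts to look and compute and a tool call to move; the robot and the scene stay as the last step left them, time stands still between calls to the robot, and variables do not carry over. Pictures are saved under pics/ and viewed, about 8 in all and at most 12, crops included, and the job is handed in when it is done.

Besides the shell and the picture viewer there is one more tool, called by a JSON object that holds its "name" and its "arguments". servo_tool: Moves the arm, as the interface text tells. Its arguments: {"type":"object","properties":{"targets":{"type":"array","items":{"type":"array"}},"gripper":{"type":"number"}},"required":["targets"]}

```bash
mkdir -p pics; cat > h.py <<'E'
import numpy as np, cv2
from rig import telemetry, eyes, order, bot
def ray(K,k1,uv):
    K=np.array(K); return cv2.undistortPoints(np.array([[uv]],float),K,np.array([k1,0,0,0.]))[0,0]
def at_z(c,uv,z,T=None):
    T=np.array(c["extrinsics"]) if T is None else T
    d=T[:3,:3]@np.append(ray(c["intrinsics"],c["k1"],uv),1); o=T[:3,3]
    return o+d*(z-o[2])/d[2]
E
python3 - <<'E'
from h import *
import pickle
for n in("top","scene"):
    c=eyes.capture(n); cv2.imwrite(f"pics/{n}.png",c["pixels"]); pickle.dump(c,open(n+".pkl","wb")); print(n,c["k1"],np.round(c["extrinsics"],3).tolist(),np.array(c["intrinsics"]).tolist())
s=telemetry.read_state(); print(s["time_s"],s["position"],s["tcp_rot"],s["opening"])
E
```

```text
top -0.16587779091108376 [[0.03, -0.994, 0.102, 0.453], [-0.999, -0.028, 0.022, -0.018], [-0.019, -0.103, -0.995, 1.704], [0.0, 0.0, 0.0, 1.0]] [[487.37982147854643, 0.0, 281.88156753432537], [0.0, 487.37982147854643, 210.16092968270368], [0.0, 0.0, 1.0]]
scene -0.00894431483975992 [[-0.432, 0.708, -0.559, 1.251], [0.902, 0.35, -0.254, 0.282], [0.016, -0.614, -0.79, 0.982], [0.0, 0.0, 0.0, 1.0]] [[446.92247286130254, 0.0, 285.2721742029202], [0.0, 446.92247286130254, 207.99910652427272], [0.0, 0.0, 1.0]]
0.1 [ 0.2710372  -0.56244225  0.2216695 ] [[ 9.00980706e-01  4.33858854e-01 -5.11259874e-04]
 [ 4.33859000e-01 -9.00978760e-01  1.90866611e-03]
 [ 3.67457405e-04 -1.94148604e-03 -9.99998048e-01]] 1.001669844148895
```

View pics/top.png

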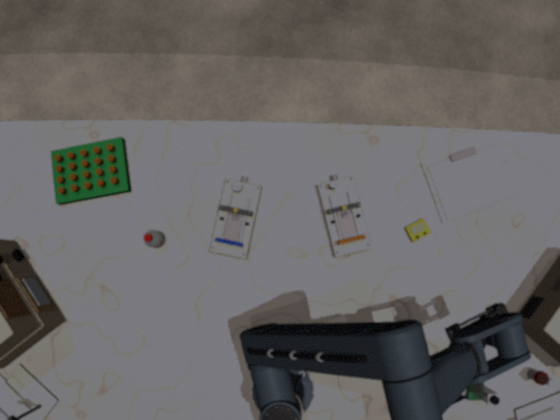

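View pics/scene.png

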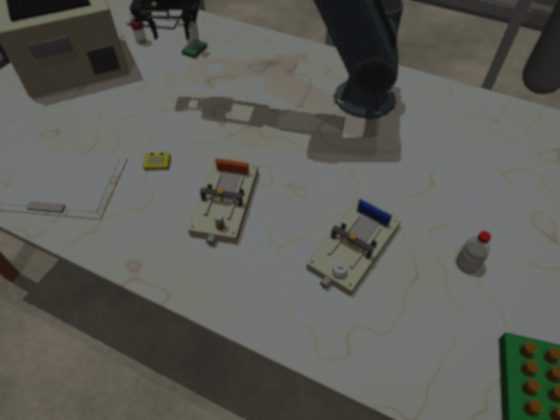

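The top view shows the orange plate near (350,240), its gate running from (352,250) to (332,180). The blue gate is to its left at about (236,217). The scene view agrees, with the orange plate at (232,166). Next I'll enlarge crops of the orange gate.

```bash
python3 - <<'E'
import cv2
a=cv2.imread("pics/top.png")[165:265,300:390]; b=cv2.imread("pics/scene.png")[145:250,180:270]
a=cv2.resize(a,(400,480),interpolation=3)
b=cv2.resize(b,(400,480),interpolation=3)
cv2.imwrite("pics/crop.png",cv2.convertScaleAbs(cv2.hconcat([a,b]),alpha=1.5))
E
```

```text
(no output)
```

View pics/crop.png

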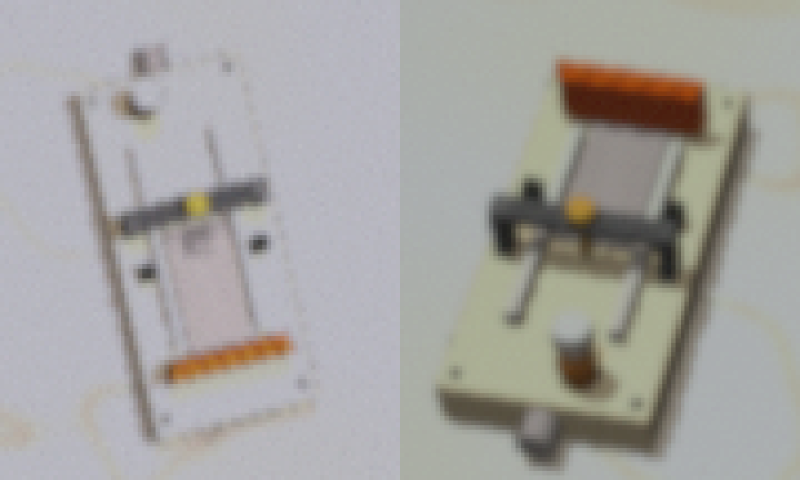

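The crop shows the plate, pin and block corners clearly in both views. I'll fit the gate pose to these points.

```bash
cat > fit.py <<'E'
from h import *
import pickle
from scipy.optimize import least_squares
def proj(c,P):
    T=np.linalg.inv(np.array(c["extrinsics"])); 
    return cv2.projectPoints(np.array(P,float),cv2.Rodrigues(T[:3,:3])[0],T[:3,3],np.array(c["intrinsics"]),np.array([c["k1"],0,0,0.]))[0][:,0]
top=pickle.load(open("top.pkl","rb"));sc=pickle.load(open("scene.pkl","rb"))
# gate point, crop pixel
A=[((-115,65,34),(150,437)),((-115,-65,34),(315,403)),((145,-65,34),(245,60)),((145,65,34),(78,97)),((40,0,84),(198,203)),((-77,48,78),(168,375)),((-77,-48,78),(291,348))]
B=[((145,-65,34),(437,390)),((145,65,34),(657,425)),((-115,65,34),(750,97)),((40,0,84),(580,205)),((-77,-48,78),(557,62)),((-77,48,78),(703,84))]
ga=np.array([a[0] for a in A])/1e3; pa=np.array([a[1] for a in A])/[4.444,4.8]+[300,165]
gb=np.array([a[0] for a in B])/1e3; pb=np.array([a[1] for a in B])-[400,0]; pb=pb/[4.444,4.571]+[180,145]
def W(p,g):
    c,s=np.cos(p[2]),np.sin(p[2]); return g@np.array([[c,-s,0],[s,c,0],[0,0,1]]).T+[p[0],p[1],0]
f=lambda p:np.r_[(proj(top,W(p,ga))-pa).ravel(),(proj(sc,W(p,gb))-pb).ravel()]
r=least_squares(f,[.5,-.2,.2],loss="soft_l1"); p=r.x
print(p,np.round(f(p).reshape(-1,2),1).tolist())
for n,ff in(("top",lambda p:(proj(top,W(p,ga))-pa).ravel()),("sc",lambda p:(proj(sc,W(p,gb))-pb).ravel())): print(n,least_squares(ff,p).x)
print("face",W(p,np.array([[-.077,0,.06],[-.13,0,.06]])))
E
python3 fit.py; python3 -c "
from h import *;print(np.array(eyes.capture('wrist')['T_tool_cam']).round(3).tolist())"
```

```text
[ 0.59845075 -0.19577092  0.26272558] [[0.2, 0.6], [-0.3, -1.3], [-3.0, -2.7], [-1.7, -1.8], [-1.6, -0.5], [-0.5, 1.1], [-0.4, -0.0], [-1.4, -1.1], [-2.0, -0.7], [-0.6, -1.8], [-0.1, 0.1], [-0.0, -1.1], [0.5, -1.0]]
top [ 0.59643601 -0.19953584  0.23600663]
sc [ 0.60056619 -0.19292192  0.27670613]
face [[ 0.52409295 -0.21576886  0.06      ]
 [ 0.47291161 -0.22953368  0.06      ]]
[[0.0, -0.968, -0.252, 0.068], [1.0, -0.0, 0.001, 0.001], [-0.001, -0.252, 0.968, -0.162], [0.0, 0.0, 0.0, 1.0]]
```

{"name": "servo_tool", "arguments": {"targets": [[[0.02,-0.015,0.001],[0,0,0.02]],[[0.06,-0.042,0.004],[0,0,0.04]],[[0.105,-0.074,0.007],[0,0,0.07]],[[0.15,-0.106,0.01],[0,0,0.1]],[[0.195,-0.138,0.013],[0,0,0.13]],[[0.24,-0.17,0.016],[0,0,0.155]],[[0.28,-0.198,0.018],[0,0,0.175]],[[0.3,-0.212,0.02],[0,0,0.185]],[[0.306,-0.216,0.02],[0,0,0.185]],[[0.306,-0.216,0.02],[0,0,0.185]],[[0.306,-0.216,0.02],[0,0,0.185]]], "gripper": 0}}

```text
time_s: 1.52
position: [0.4529, -0.2368, 0.2026]
tcp_rot: [[0.966, 0.26, 0.0], [0.26, -0.966, -0.0], [-0.0, 0.001, -1.0]]
force: [0.8, -0.3, 0.5]
opening: 0.007
```

```bash
python3 - <<'E'
from h import *
import pickle
s=telemetry.read_state(); c=eyes.capture("wrist"); pickle.dump((s,c),open("w1.pkl","wb"))
print(s["time_s"],s["position"],np.round(s["tcp_rot"],3).tolist(),s["opening"],s["force"])
cv2.imwrite("pics/w1.png",cv2.convertScaleAbs(cv2.resize(c["pixels"],(800,600)),alpha=1.3))
E
```

```text
1.525 [ 0.45290173 -0.23683741  0.2025936 ] [[0.966, 0.26, 0.0], [0.26, -0.966, -0.0], [-0.0, 0.001, -1.0]] 0.007441358493581833 [ 0.8369147  -0.25503201  0.49268963]
```

View pics/w1.png

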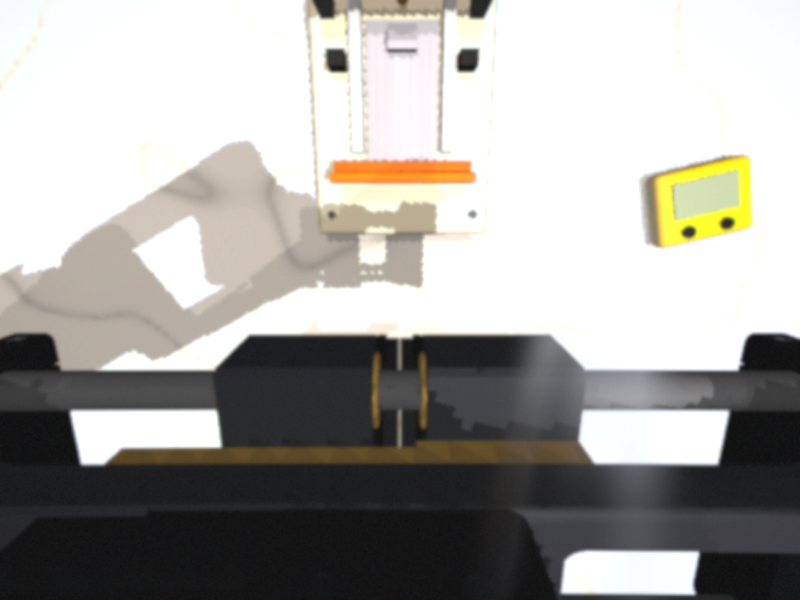

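The wrist view shows the front top edge of the orange plate from about (329,182) to (475,181) in the 800x600 picture. The near block corners are at about (320,233) and (486,232), and the timer is well to the right.

```bash
python3 - <<'E'
from h import *
import pickle
s,c=pickle.load(open("w1.pkl","rb"))
T=np.eye(4);T[:3,:3]=s["tcp_rot"];T[:3,3]=s["position"];T=T@np.array(c["T_tool_cam"])
g=lambda u,z:at_z(c,((u[0]+.5)*.7-.5,(u[1]+.5)*.7-.5),z,T)
L,R=g((329,182),.078),g((475,181),.078); a,b=g((320,233),.034),g((486,232),.034)
for P,Q,n in((L,R,"plate"),(a,b,"block")):
    d=P-Q; print(n,P.round(4),Q.round(4),"w",np.linalg.norm(d).round(4),"mid",((P+Q)/2).round(4),"yaw",np.arctan2(-d[0],d[1]).round(3))
Rt=np.array(s["tcp_rot"]); print("face in tool axes",Rt.T@((L+R)/2-s["position"]), "block front",Rt.T@((a+b)/2-s["position"]))
E
```

```text
plate [ 0.51  -0.175  0.078] [ 0.5355 -0.2671  0.078 ] w 0.0956 mid [ 0.5228 -0.2211  0.078 ] yaw 0.269
block [ 0.4695 -0.1697  0.034 ] [ 0.5038 -0.2943  0.034 ] w 0.1293 mid [ 0.4867 -0.232   0.034 ] yaw 0.269
face in tool axes [0.0715663  0.00283217 0.12459161] block front [0.03389558 0.00401367 0.16859402]
```

Widths (95.6 and 129.3 mm) and the plate-to-front distance (37.7 mm) match the given sizes. Now I'll descend in front of the plate.

{"name": "servo_tool", "arguments": {"targets": [[[0.005,0.001,0.015],[0,0,0]],[[0.012,0.002,0.045],[0,0,0]],[[0.02,0.003,0.075],[0,0,0]],[[0.025,0.003,0.105],[0,0,0]],[[0.03,0.003,0.13],[0,0,0]],[[0.03,0.003,0.143],[0,0,0]],[[0.03,0.003,0.147],[0,0,0]],[[0.03,0.003,0.147],[0,0,0]]], "gripper": 0}}

```text
time_s: 2.58
position: [0.4829, -0.2311, 0.0557]
tcp_rot: [[0.965, 0.26, 0.0], [0.26, -0.965, -0.0], [0.0, 0.0, -1.0]]
force: [-0.8, -0.3, -1.2]
opening: 0.006
```

{"name": "servo_tool", "arguments": {"targets": [[[0.004,0,0],[0,0,0]],[[0.01,0,0],[0,0,0]],[[0.016,0,0],[0,0,0]],[[0.022,0,0],[0,0,0]],[[0.028,0,0],[0,0,0]],[[0.034,0,0],[0,0,0]],[[0.037,0,0],[0,0,0]],[[0.037,0,0],[0,0,0]]], "gripper": 0}}

```text
time_s: 3.58
position: [0.5185, -0.2211, 0.0556]
tcp_rot: [[0.965, 0.261, -0.001], [0.261, -0.965, 0.0], [-0.0, -0.0, -1.0]]
force: [-3.1, -0.5, 2.0]
opening: 0.009
```

```bash
python3 - <<'E'
from h import *
import pickle
s=telemetry.read_state(); c=eyes.capture("wrist"); pickle.dump((s,c),open("w2.pkl","wb"))
print(s["time_s"],s["position"],s["opening"],s["force"])
cv2.imwrite("pics/w2.png",cv2.convertScaleAbs(cv2.resize(c["pixels"],(800,600)),alpha=1.3))
E
```

```text
3.575 [ 0.51847741 -0.22109574  0.05555014] 0.00920418846336077 [-3.12084246 -0.53599854  1.9926727 ]
```

View pics/w2.png

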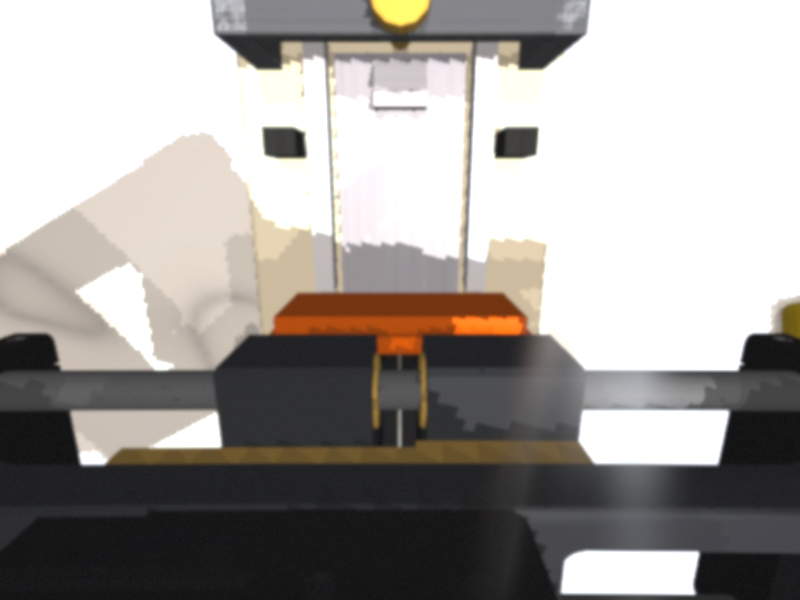

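The fingertips are centred on the orange plate (near rows 293–335, x 275–527) and the force shows contact. The front/backing boundary is at about row 317. I'll check the travel from it.

```bash
cat > trav.py <<'E'
from h import *
import pickle
def fwd(f,uv,z=.078):
    s,c=pickle.load(open(f,"rb"))
    T=np.eye(4);T[:3,:3]=s["tcp_rot"];T[:3,3]=s["position"];T=T@np.array(c["T_tool_cam"])
    P=at_z(c,((uv[0]+.5)*.7-.5,(uv[1]+.5)*.7-.5),z,T)
    u=np.array([np.cos(.269),np.sin(.269)]); return (P[:2]-[.5228,-.2211])@u, (np.array(s["position"])[:2]-[.5228,-.2211])@u
E
python3 -c "
from trav import *
print('w1 backing edge',fwd('w1.pkl',(400,161)),'w2 boundary',fwd('w2.pkl',(400,317)),'w2 back',fwd('w2.pkl',(400,294)),'stops w1,w2 front z52',fwd('w1.pkl',(337,71),.052),fwd('w2.pkl',(284,157),.052))"
```

```text
w1 backing edge (np.float64(0.012777393750078721), np.float64(-0.07156701561369451)) w2 boundary (np.float64(0.02024085399266841), np.float64(-0.004166004305581257)) w2 back (np.float64(0.028461041393614498), np.float64(-0.004166004305581257)) stops w1,w2 front z52 (np.float64(0.07177556155651033), np.float64(-0.07156701561369451)) (np.float64(0.07477240643512809), np.float64(-0.004166004305581257))
```

{"name": "servo_tool", "arguments": {"targets": [[[0.004,0,0],[0,0,0]],[[0.009,0,0],[0,0,0]],[[0.014,0,0],[0,0,0]],[[0.019,0,0],[0,0,0]],[[0.024,0,0],[0,0,0]],[[0.028,0,0],[0,0,0]],[[0.03,0,0],[0,0,0]],[[0.03,0,0],[0,0,0]]], "gripper": 0}}

```text
time_s: 4.62
position: [0.5477, -0.2131, 0.0555]
tcp_rot: [[0.965, 0.261, -0.0], [0.261, -0.965, 0.0], [-0.0, -0.0, -1.0]]
force: [-4.8, -1.7, 3.0]
opening: 0.004
```

```bash
python3 - <<'E'
from h import *
import pickle
s=telemetry.read_state(); c=eyes.capture("wrist"); pickle.dump((s,c),open("w3.pkl","wb"))
print(s["time_s"],s["position"],s["opening"],s["force"])
cv2.imwrite("pics/w3.png",cv2.convertScaleAbs(cv2.resize(c["pixels"],(800,600)),alpha=1.3))
E
```

```text
4.625 [ 0.54769875 -0.21312675  0.05550981] 0.0040125138037455516 [-4.81551456 -1.66329346  3.02301996]
```

View pics/w3.png

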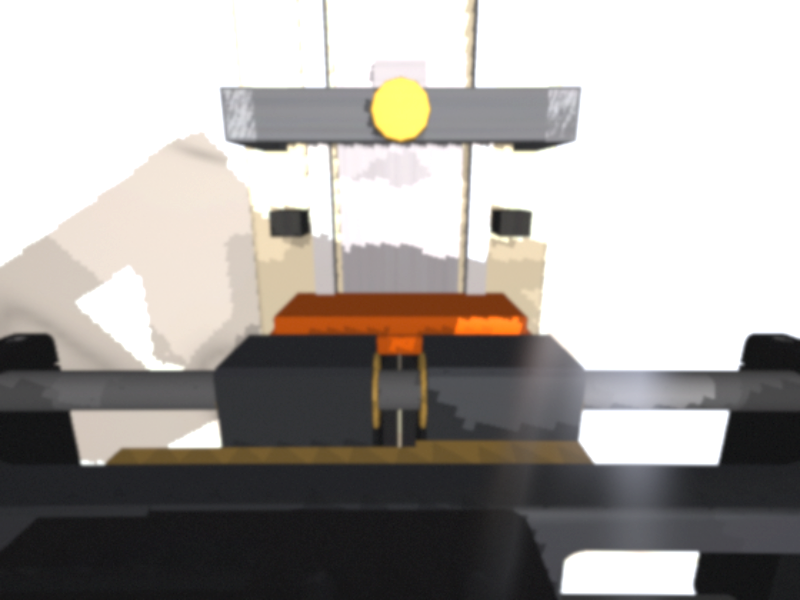

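The plate follows the fingertips, and its back edge is at row 293. The stop fronts are at row 236 (x 290 and 512). The cam bump shows beyond the bridge at (400,72). I'll check the gap left.

```bash
python3 -c "
from trav import *
for f,st,b in(('w2.pkl',157,293),('w3.pkl',236,293)):
  a=fwd(f,(290,st),.052)[0];p=fwd(f,(400,b))[0];bd=fwd(f,(400,317))[0];m=[fwd(f,(400,r))[0]*1e3 for r in (0,)]
  print(f,'stop top front',a,'back',p,'gap',a-p,'travel',62e-3-(a-p),'by boundary vs stop (69 home)',.069-(a-bd))
print('pin head centre',[fwd('w3.pkl',(400,109),z)[0] for z in(.084,.092)])
s,c=pickle.load(open('w3.pkl','rb'))
print('pin dia',[np.linalg.norm([0]) ])"
```

```text
w2.pkl stop top front 0.07476660750071733 back 0.028813151568496218 gap 0.04595345593222111 travel 0.01604654406777889 by boundary vs stop (69 home) 0.014474246491951087
w3.pkl stop top front 0.07577254388042141 back 0.05909835692883397 gap 0.01667418695158744 travel 0.04532581304841256 by boundary vs stop (69 home) 0.043756237855904316
pin head centre [np.float64(0.11610811710231746), np.float64(0.11478135607382202)]
pin dia [np.float64(0.0)]
```

Travel is about 44–45 mm. I'll add 3 mm for margin, then back straight off and lift.

{"name": "servo_tool", "arguments": {"targets": [[[0.002,0,0],[0,0,0]],[[0.003,0,0],[0,0,0]],[[0.003,0,0],[0,0,0]],[[0.0,0,0],[0,0,0]],[[-0.006,0,0],[0,0,0]],[[-0.012,0,0],[0,0,0]],[[-0.02,0,0],[0,0,0]],[[-0.03,0,0],[0,0,0]],[[-0.04,0,0],[0,0,0]],[[-0.045,0,0],[0,0,0]],[[-0.045,0,0],[0,0,0]]], "gripper": 0}}

```text
time_s: 6.05
position: [0.5038, -0.2252, 0.0556]
tcp_rot: [[0.966, 0.26, -0.0], [0.26, -0.966, 0.0], [-0.0, -0.0, -1.0]]
force: [0.7, -0.6, -0.9]
opening: 0.007
```

{"name": "servo_tool", "arguments": {"targets": [[[-0.005,0,-0.01],[0,0,0]],[[-0.015,0,-0.03],[0,0,0]],[[-0.025,0,-0.06],[0,0,0]],[[-0.035,0,-0.09],[0,0,0]],[[-0.045,0,-0.12],[0,0,0]],[[-0.05,0,-0.14],[0,0,0]],[[-0.052,0,-0.147],[0,0,0]],[[-0.052,0,-0.147],[0,0,0]]], "gripper": 0}}

```text
time_s: 7.05
position: [0.454, -0.2386, 0.203]
tcp_rot: [[0.965, 0.261, 0.001], [0.261, -0.965, -0.001], [0.001, 0.001, -1.0]]
force: [-0.5, 0.1, -0.7]
opening: 0.004
```

```bash
python3 - <<'E'
from h import *
import pickle
s=telemetry.read_state(); c=eyes.capture("wrist"); pickle.dump((s,c),open("w4.pkl","wb"))
print(s["time_s"],s["position"],s["opening"],s["force"])
w=cv2.resize(c["pixels"],(800,600)); cv2.imwrite("pics/w4.png",cv2.convertScaleAbs(w,alpha=1.1))
b=eyes.capture("scene")["pixels"]; cv2.imwrite("pics/s4.png",cv2.convertScaleAbs(cv2.resize(b[130:310,120:420],(800,480),interpolation=3),alpha=1.4))
E
```

```text
7.05 [ 0.45402803 -0.23864833  0.20297501] 0.003970341352160992 [-0.45703204  0.13495477 -0.67444278]
```

View pics/w4.png

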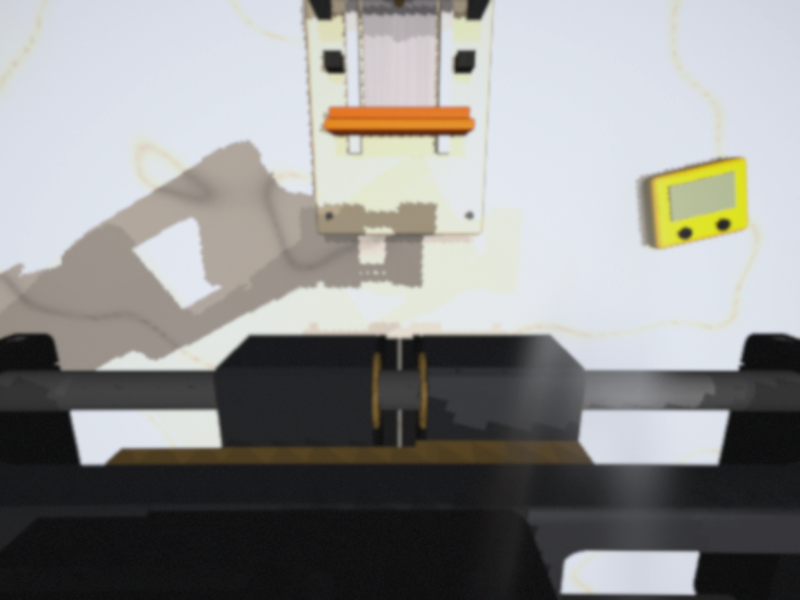

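View pics/s4.png

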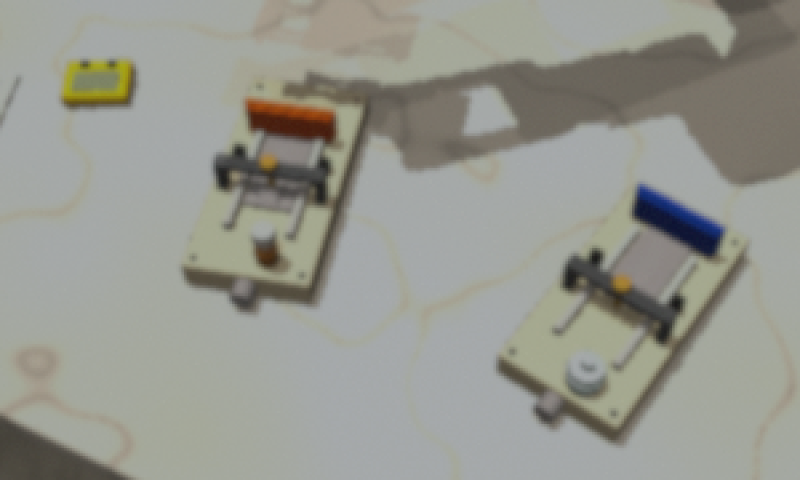

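The orange plate has stayed part way (front edge about row 131, previously 182). The vial, cassette and timer are standing or lying as before, and the blue gate is home. I'll check the travel number and hand in.

```bash
python3 -c "
from trav import *
t=fwd('w4.pkl',(400,131))[0]; print('travel',t)
if .029<t<.039: print(order.hand_in())"
```

```text
travel 0.03165713287801116
the job is handed in; nothing more can be done
None
```

The orange gate is set half open, and I have handed the job in. With the fingers closed, I pushed the centre of the orange plate's front to about 47 mm of travel. That is past the pin and about 15 mm short of the end stops. I then backed straight off and lifted clear, about 7 s into the 38 s allowed.

- **Travel:** The last wrist picture puts the slide at about 32 mm, against the nominal 34 mm. That is within the few millimetres the cameras can resolve, and the slide did not spring back to home.
- **Forces:** Readings stayed at or below about 6 N after each push and about 1 N once clear. The force was only read at the end of each move.
- **Other objects:** The last pictures show the vial, cassette and timer standing or lying as before, and the blue gate still home. The bottle was outside those pictures, and the arm did not go near it.
- **Disagreement:** My first estimate of the travel at contact was about 5 mm, assuming the fingers reach 9.5 mm in front of the TCP. The picture showed about 14 mm. I used the picture, and the later measurements fitted it.

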